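Tip a camera battery into its charger bay and start the charge

TASK

The camera battery standing on its end at the mouth of the charger's empty bay needs charging: push it high up with a fingertip so that it topples flat into the bay, label up, then push it along the bay until it is fully home under the lip against the contacts, and after that press the white start key down and let it spring back. Do it all by pushing with the fingertips, without picking the battery up, and leave the other battery and the things round about where they are.

Things in the scene. Friction and masses are not known exactly. Their poses are not given: they have to be found in the camera images.
- charger: cordless twin camera-battery charger, grey plastic, 144 (x) x 106 (y) x 30 mm, does not shift. Origin: centre of its underside, on the desk. x runs along its two trough bays from their open end (robot side) to the console, y to the left, z up; yaw within 0.45 rad. Bay middle lines: y = -25.5 mm (right, empty) and +25.5 (left, holds a battery). Console: x = 28 to 72, top 30 mm above the desk
- bay (a point): point on the floor of the empty right bay under the middle of a battery that is fully home: charger frame (2, -25.5, 8) mm, axes as the charger's. Floor 8 mm above the desk, x = -71 to 28 mm, 45 mm wide between guide walls 7 mm high above it, narrowing to 39 mm from x = 11 to 22. No wall at the near end
- bay_head (a point): foot of the head wall (brass contacts) that ends the right bay at x = 28: charger frame (28, -25.5, 8) mm. A lip roofs the last 6 mm of the bay, underside 18 mm above the floor: only a battery lying flat slides under it; home is its end against this wall
- battery: dark camera battery block, 52 (x) x 36 (y) x 16 mm (z), 30 to 60 g; origin: centre of its 52 x 36 underside. It starts standing on end at the mouth of the right bay, 52 mm tall, x up, underside towards the console and 68 to 76 mm short of the head wall, label (+z) towards the open end. Past about 17 degrees it falls by itself; flat, x points to the console, some 20 mm short of home
- battery_mid (a point): middle of that battery block; 8 mm above the bay floor when it lies flat, 26 mm when it stands
- battery_home: the same kind of battery, lying home in the left bay, held only by the lip over its head; to be left there
- start_key (a joint): travel of the start key, 0 up to 0.004 m fully down; springs back; about 1 N starts it, 4.2 N bottoms it; it counts as pressed from 0.003
- key_top (a point): centre of the top of the start key when up: white square key, 20 x 20 mm, middle of the console, charger frame (54, 0, 36.5) mm, 6.5 mm proud of the console
- film_a: yellow film cassette, 25 x 28 x 48 mm, standing on the left of the charger or in another cassette's place; origin at the centre of its underside
- film_c: red film cassette, 25 x 28 x 48 mm, standing on the right of the charger or in another cassette's place; origin at the centre of its underside
- loupe: black stand magnifier, 47 mm across, 45 mm tall, on the left of the charger; origin at the centre of its underside
- body_cap: flat black camera cap, 63 mm across, 11 mm high, on the right of the charger; origin at the centre of its underside
- lens_cap_rear: black lens cap, 66 mm across, 17 mm high, beyond the console of the charger; origin at the centre of its underside
- matchbox: red matchbox, 36 x 53 x 16 mm, lying on the right of the desk; origin at the centre of its underside

How it is judged:
On the way, in this order (a step that is already met when the one before it is completed fails the run):
1. the battery has been toppled and lies flat in the empty bay (y of battery_mid in the frame of charger between -0.03 and -0.021 m and angle between battery's own z axis and vertical below 0.15 rad), for 0.02 s.
2. the battery is home under the lip (angle between battery's own z axis and vertical below 0.08 rad and y of battery_mid in the frame of charger between -0.03 and -0.021 m and z of battery_mid in the frame of charger below 0.0185 m and x of battery_mid in the frame of charger above -0.0005 m and angle between the x axis of battery and the x axis of charger, either way round below 0.08 rad), for 0.1 s.
3. the start key is pressed (value of joint start_key above 0.003 m), for 0.05 s.
At the end, for the whole second after the job is handed in: The battery lies flat (within 0.08 rad) and label up in the right bay, in line with it (0.08 rad, 4.5 mm), its head end within 2.5 mm of the head wall, at rest; the start key has been pressed after that and is up again (within 1 mm) (all of step 2 and value of joint start_key below 0.001 m and linear speed of battery below 0.01 m/s); the robot touches nothing.
It fails at once if the battery is lifted or carried: its middle more than 34 mm above the bay floor (26 mm standing, 27.2 mm at balance) (z of battery_mid in the frame of charger above 0.042 m).
It fails at once if the start key is pressed while the battery is not home (value of joint start_key above 0.002 m and x of battery_mid in the frame of charger below -0.003 m).
It fails at once if the battery already home in the left bay is moved more than 6 mm (distance of battery_home from where it was at the start of the episode above 0.006 m).
It fails at once if a bystander is moved more than 15 mm (distance of any of film_a, film_c, loupe, body_cap, lens_cap_rear, matchbox from where it was at the start of the episode above 0.015 m).
It also fails if it takes over 56 s, if anything falls off the work surface, if the arm or the gripper's body presses on something with over 40 N, if the wrist force passes 120 N, or if a joint passes its speed limit or range.

ROBOT

A 7-joint arm with a two-finger parallel gripper is mounted at the origin on a cart in front of the work surface, level with it; the furniture and walls round the work are solid. World frame = base frame: x ahead of the robot, y to its left, z up, the work surface at z = 0. Lengths are in m, angles in rad, forces in N, time in s.
With the tool pointing down it reaches from about 0.35 to 0.9 m from the base axis. Payload 19.9 kg.
Tool frame: the origin (TCP) lies between the finger pads; the fingertips stand 11 mm ahead of it and the grasp point (between the pads) lies 8 mm behind it; z points along the fingers, y is the line along which they close (so a half turn about z gives the same grasp; the last joint's range is limited). The gripper opens to 85 mm and grips with 20 to 120 N. Pads are 22 mm wide; open, the fingers measure 114 mm over their backs; the gripper's body (76 mm by 85 mm) begins 54 mm behind the grasp point. The pads swing forward as they close: fully open they stand 13 mm farther back than shut.
Start: joints at [1.284, 0.417, -0.01, 1.614, 0.005, 1.111, -0.053], TCP at [0.151, -0.606, 0.242] pointing down, gripper open.
Joint ranges: [-2.81, 2.81], [-0.39, 2.02], [-1.27, 1.25], [0.06, 2.57], [-1.19, 4.33], [0.19, 2], [-2.82, 2.82]. Speed limits (rad/s): [1.89, 1.89, 2.39, 2.39, 3.01, 3.01, 3.01].

INTERFACE

Orientations are given as a unit quaternion [w, x, y, z].
In Python, from bench import env gives the robot as it stands. The module is installed in compiled form; this text tells all that it offers.
- The arm moves only by the shell command python3 -m creep 'ROWS'. ROWS is JSON, a list that holds one entry, the list of rows, each a list of 5 numbers: the gripper command: -1 is fully open, 1 is shut, values between are in proportion, then the shift along the tool's x, y, z in mm, then the turn about the tool's z in rad. In form: [[[grip, x, y, z, yaw], ...]]. A call has exactly 10 rows; each row is the pose to reach, as a shift and turn from the pose commanded when the call began, along the tool's axes at that moment; what a row does not reach only later rows make up. A row lasts 1/12 s, in which the tool goes at most 41.7 mm and 7.16 degrees, less where a joint would pass 70% of its speed; a pose out of reach is approached as far as the arm can. A call with a gripper value outside its range is refused whole. The fingers move at their own pace and stop on an object; the grip force is fixed at half the most. Time passes only in rows, so rows that repeat a pose let the fingers close, or fill a call up. It gives the time, the measured TCP pose, the force, the opening and the grip force at its end, in the units of the state.
- env.state(): the state, without advancing time (a new reading comes with each control period).
- env.get_image(name): name is "scene" or "top"; returns a dict with "frame" (480x640x3 uint8, blue, green, red), "K" (3x3 intrinsics, pixels), "origin" and "attitude" of the camera in the world. Camera axes: x right, y down, z forward; pixel columns grow to the right and rows downward; lengths in m; the calibration is good to about 2 mm. A picture is of the moment at which its call begins. There is no depth.
- env.sign_off(): hands the job in; it is judged then, once.
Trained networks look in the newest picture that a camera, given by its name, has taken for a name from the list of things; names that differ only in an ending like _2 or _b are one class to them, and where a whole thing is asked for, a point or a joint stands for the part that bears it (a point fixed in the world has none). Each returns a list of dicts, best first, with "confidence" (0 to 1); they miss things now and then, are a little off and sometimes report something else, mostly with a low value. They report only what shows in the picture. A call takes as long as a camera call.
- env.spot_in(camera, query): "point" ([column, row] in pixels, amid what is visible of it).
- env.spot_point(camera, query): "point" ([column, row] in pixels: a listed point, or the origin of a listed thing).
The state is a dict: "clock": time; "joints": joint angles; "dq": joint speeds; "joint_torque": joint torques, N m; "tool_pos": TCP position; "tcp_rot": TCP orientation; "force": force on the tool from outside, world axes, zero at the start; "ft_torque": the same for the moment, N m; "gripper_width": finger opening in m; "grasp_force": force on a finger pad.
Only numpy, scipy, OpenCV 4.12 (cv2) and the standard library are available. Lean on these libraries where they do the work, as an engineer would, in place of code of your own. Each camera call takes 0.05 s, during which the arm holds its last target. There are 200 camera calls.

## Working session

There is one attempt and no reset: what is moved stays moved. The work goes in short steps, Python scripts to look and compute and a shell command to move; the robot and the scene stay as the last step left them, time stands still between calls to the robot, and variables do not carry over. Pictures are saved under pics/ and viewed, at most 10 in all, crops included, and the job is handed in when it is done.

```bash
mkdir -p pics
cat > h.py <<'E'
from bench import env
import numpy as np, cv2
from scipy.spatial.transform import Rotation as R
def cam(n):
    im=env.get_image(n); a=np.array(im["attitude"],float)
    M=a if a.shape==(3,3) else R.from_quat(a,scalar_first=True).as_matrix()
    return im,np.array(im["K"]),np.array(im["origin"]),M
def ray(c,px,z):
    _,K,o,M=c; d=M@np.linalg.inv(K)@np.array([px[0],px[1],1.]); return o+d*(z-o[2])/d[2]
def proj(c,p):
    _,K,o,M=c; q=K@(M.T@(np.array(p)-o)); return q[:2]/q[2]
E
python3 - <<'E'
from h import *
for n in("top","scene"):
    c=cam(n); cv2.imwrite(f"pics/{n}0.png",c[0]["frame"]); print(n,c[2],c[3].round(3).tolist(),c[1][0,0])
    for q,z in(("charger",0),("bay",.008),("bay_head",.008),("key_top",.0365),("battery",.034),("battery_home",.008),("battery_mid",.034),("film_a",0),("film_c",0),("loupe",0),("body_cap",0),("lens_cap_rear",0),("matchbox",0)):
        for r in env.spot_point(n,q)[:2]: print(q,np.round(r["point"],1),round(r["confidence"],2),ray(c,r["point"],z).round(4)[:2])
s=env.state();print({k:np.round(v,3).tolist() for k,v in s.items()})
E
```

```text
top [ 0.42609769 -0.03045947  0.91564547] [[0.097, -0.975, 0.198], [-0.995, -0.095, 0.019], [0.0, -0.199, -0.98]] 511.76623976008506
charger [253.2 280.4] 0.79 [0.5418 0.0923]
charger [197.7 301.6] 0.33 [0.4942 0.1864]
bay [268.8 280.7] 0.81 [0.543  0.0634]
bay_head [267.7 265.6] 0.74 [0.57   0.0685]
key_top [246.  245.4] 0.61 [0.5974 0.1074]
key_top [235.4 281.7] 0.39 [0.532  0.1177]
battery [265.3 300.5] 0.79 [0.5049 0.0627]
battery_home [237.9 281.5] 0.97 [0.5362 0.1181]
battery_home [197.  263.8] 0.71 [0.5609 0.1954]
battery_mid [267.8 305.6] 0.77 [0.4966 0.0574]
battery_mid [265.7 266.2] 0.41 [0.5644 0.069 ]
film_a [317.9 258.7] 0.66 [ 0.5927 -0.02  ]
film_c [317.9 258.7] 0.66 [ 0.5927 -0.02  ]
loupe [196.  264.2] 0.72 [0.5611 0.1991]
body_cap [319.  299.8] 0.77 [ 0.5185 -0.0292]
lens_cap_rear [256.1 210. ] 0.69 [0.6729 0.1028]
scene [-0.10636371  0.49508808  0.51972833] [[-0.598, -0.383, 0.705], [-0.802, 0.304, -0.515], [-0.017, -0.872, -0.489]] 576.5379698129701
charger [287.8 292.2] 0.61 [0.5408 0.0874]
bay [297.  283.3] 0.63 [0.5427 0.0679]
bay_head [283.5 274.1] 0.81 [0.579
[... 228 characters left out ...]
film_a [318.7 260.4] 0.58 [ 0.5888 -0.0097]
film_c [245.4 330.6] 0.78 [0.4971 0.1909]
film_c [318.7 260.4] 0.58 [ 0.5888 -0.0097]
loupe [219.8 311.8] 0.75 [0.5611 0.1984]
lens_cap_rear [238.8 262.2] 0.81 [0.6703 0.103 ]
lens_cap_rear [318.2 282.6] 0.49 [0.5331 0.0328]
matchbox [474.8 250. ] 0.61 [ 0.4452 -0.2488]
{'clock': 1.4, 'joints': [1.285, 0.417, -0.01, 1.614, 0.005, 1.111, -0.053], 'dq': [0.001, 0.0, 0.001, -0.001, -0.0, 0.001, 0.0], 'joint_torque': [0.0, -86.421, 0.678, -43.521, 0.019, 0.002, 0.0], 'tool_pos': [0.151, -0.606, 0.242], 'tcp_rot': [-0.0, 0.993, 0.122, -0.0], 'force': [-0.501, 0.087, -0.16], 'ft_torque': [-0.008, 0.027, 0.072], 'grasp_force': 0.0, 'gripper_width': 0.085}
```

Run:
```python
from h import *
from scipy.optimize import least_squares
obs={"top":[((0,0,0),(253.2,280.4)),((2,-25.5,8),(268.8,280.7)),((28,-25.5,8),(267.7,265.6)),((54,0,36.5),(246,245.4)),((2,25.5,8),(237.9,281.5))],
"scene":[((0,0,0),(287.8,292.2)),((2,-25.5,8),(297,283.3)),((28,-25.5,8),(283.5,274.1)),((54,0,36.5),(261.4,258.4))]}
C={n:cam(n) for n in obs}
def W(p,x): 
    c,s=np.cos(x[2]),np.sin(x[2]); return np.array([x[0]+c*p[0]/1e3-s*p[1]/1e3,x[1]+s*p[0]/1e3+c*p[1]/1e3,p[2]/1e3])
f=lambda x:np.concatenate([proj(C[n],W(p,x))-q for n in obs for p,q in obs[n]])
r=least_squares(f,[.54,.09,.15],loss='soft_l1');print(r.x,f(r.x).round(1));x=r.x
out=[]
for n,(u,v) in(("top",(160,180)),("scene",(200,200))):
    k=4; im=cv2.resize(C[n][0]["frame"][v:v+150,u:u+190],None,fx=k,fy=k,interpolation=cv2.INTER_CUBIC)
    P=lambda p:tuple(int(t) for t in (proj(C[n],W(p,x))-(u,v))*k)
    def L(pts,col): cv2.polylines(im,[np.array([P(p) for p in pts])],True,col,1)
    L([(-72,-53,0),(72,-53,0),(72,53,0),(-72,53,0)],(0,255,0))
    L([(28,-53,30),(72,-53,30),(72,53,30),(28,53,30)],(0,255,255))
    L([(-71,-48,8),(28,-48,8),(28,-3,8),(-71,-3,8)],(255,0,255))
    L([(44,-10,36.5),(64,-10,36.5),(64,10,36.5),(44,10,36.5)],(0,0,255))
    L([(-44,-43.5,60),(-44,-7.5,60),(-60,-7.5,60),(-60,-43.5,60)],(255,255,0))
    cv2.imwrite(f"pics/o_{n}.png",im)
```

```text
[0.54018869 0.09071613 0.18999247] [ 0.7  1.  -1.2 -2.3 -1.2 -1.5  3.4  2.7  1.2 -0.5 -1.5  0.9 -0.6 -1.5
  1.6  2.   0.4  3.6]
```

View pics/o_top.png

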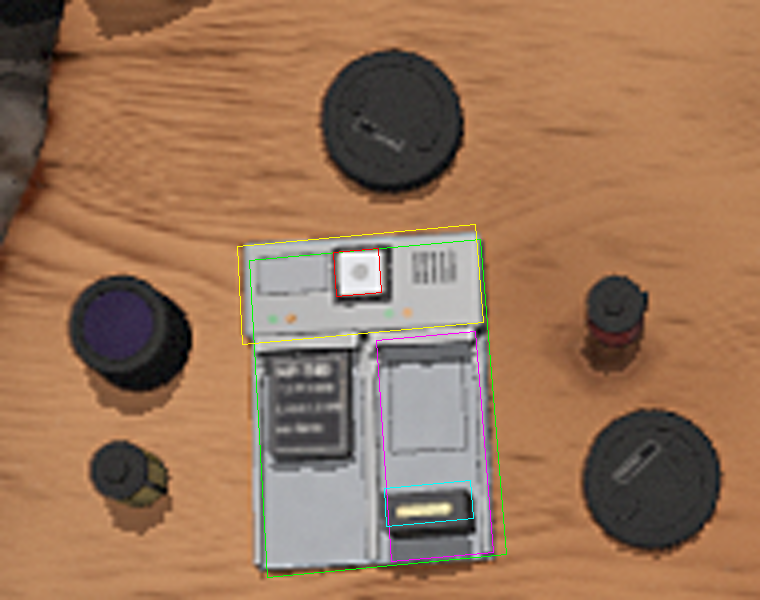

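View pics/o_scene.png

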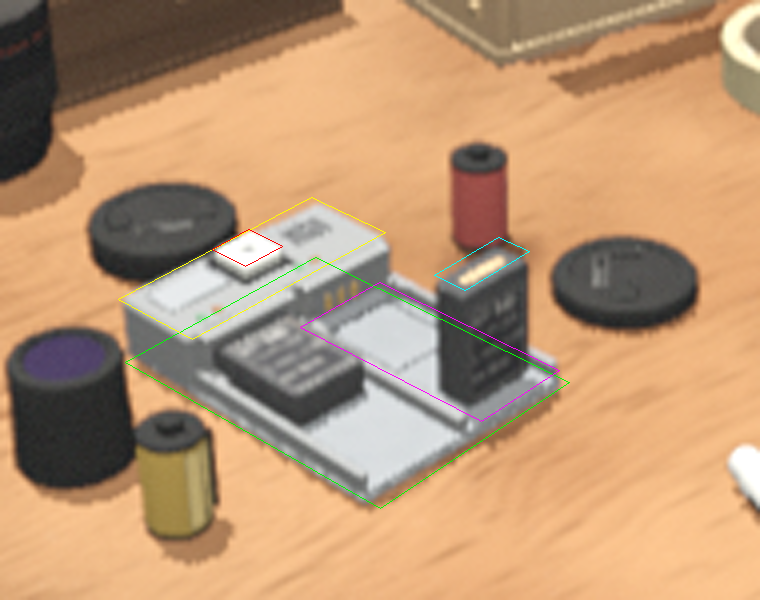

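```bash
cat > fit.py <<'E'
from h import *
from scipy.optimize import least_squares
obs={"top":[((72,53,30),(246,246)),((72,-53,30),(480,233)),((28,-53,30),(484,327)),((54,0,36.5),(360,272)),((-72,53,8),(255,568)),((-72,-53,8),(493,554))],
"scene":[((72,53,30),(122,300)),((72,-53,30),(312,200)),((28,-53,30),(388,241)),((54,0,36.5),(249,248)),((-72,53,0),(373,503))]}
off={"top":(160,180),"scene":(200,200)}
C={n:cam(n) for n in obs}
def W(p,x): 
    c,s=np.cos(x[2]),np.sin(x[2]); return np.array([x[0]+c*p[0]/1e3-s*p[1]/1e3,x[1]+s*p[0]/1e3+c*p[1]/1e3,p[2]/1e3])
def fit(ns):
    f=lambda x:np.concatenate([proj(C[n],W(p,x))-(np.array(q)/4+off[n]) for n in ns for p,q in obs[n]])
    r=least_squares(f,[.54,.09,.15]);print(ns,r.x.round(4),f(r.x).round(1)); return r.x
if __name__=="__main__":
  for ns in(["top"],["scene"],["top","scene"]): x=fit(ns)
  # battery top face centre
  for n,q in(("top",(429,508)),("scene",(481,268))):
    w=ray(C[n],np.array(q)/4+off[n],.06); d=w[:2]-x[:2]; c,s=np.cos(x[2]),np.sin(x[2]); print("batt top in charger",(c*d[0]+s*d[1]).round(4),(-s*d[0]+c*d[1]).round(4))
  T=lambda *p:print(p,W(p,x).round(4))
  T(-54,-25.5,60);T(-100,-25.5,60);T(2,-25.5,8);T(54,0,36.5)
E
python3 fit.py
```

```text
['top'] [0.5402 0.0918 0.1448] [-1.  -1.4  0.3 -0.9  0.1  0.   0.2 -0.  -0.1  0.8  0.6  1.4]
['scene'] [0.5396 0.0915 0.1705] [-0.9 -0.4  0.7 -0.5 -0.1 -1.8 -0.2  0.   0.6  1.9]
['top', 'scene'] [0.5399 0.0917 0.156 ] [-1.4 -0.9 -0.1 -1.  -0.  -0.2 -0.1  0.1  0.4  1.2  1.1  1.1 -0.9 -0.9
  1.3 -0.6  0.2 -1.8 -0.1 -0.2 -0.6  1.9]
batt top in charger -0.0528 -0.0283
batt top in charger -0.0529 -0.0255
(-54, -25.5, 60) [0.4905 0.0581 0.06  ]
(-100, -25.5, 60) [0.4451 0.051  0.06  ]
(2, -25.5, 8) [0.5459 0.0668 0.008 ]
(54, 0, 36.5) [0.5933 0.1001 0.0365]
```

```bash
cat > go.py <<'E'
# usage: go.py x y z(mm, charger frame, of fingertips)  -> shift in tool axes, mm, and turn
import sys
from h import *
X=np.array([.5399,.0917,.156])
s=env.state(); A=R.from_quat(s["tcp_rot"],scalar_first=True).as_matrix()
p=np.array([float(v) for v in sys.argv[1:4]])/1e3; c,sn=np.cos(X[2]),np.sin(X[2])
Rc=np.array([[c,-sn,0],[sn,c,0],[0,0,1]]); tip=np.array(s["tool_pos"])+.011*A[:,2]
print("tip now",(Rc.T@(tip-[X[0],X[1],0])*1e3).round(1),"shift",(A.T@(Rc@p+[X[0],X[1],0]-tip)*1e3).round(1),
"turn",round(np.arctan2(A[1,0],A[0,0])-X[2],4),"t",round(s["clock"],2),"F",np.round(s["force"],2),"w",round(s["gripper_width"],4))
E
python3 go.py -110 -25.5 150
```

```text
tip now [-492.2 -629.2  231.2] shift [ 434.2 -567.4   81.3] turn 0.0888 t 1.6 F [-0.33 -0.73  0.53] w 0.0854
```

```bash
python3 -m creep '[[[1,31,-40,0,0.089],[1,62,-81,0,0.089],[1,93,-121,0,0.089],[1,124,-162,0,0.089],[1,155,-203,0,0.089],[1,178,-233,0,0.089],[1,200,-262,0,0.089],[1,217,-284,0,0.089],[1,217,-284,0,0.089],[1,217,-284,0,0.089]]]'; python3 go.py -110 -25.5 110
```

```text
clock: 2.43
tool_pos: [0.295, -0.2743, 0.2427]
tcp_rot: [0.0, 0.997, 0.081, 0.0]
force: [0.4, 0.1, 0.1]
gripper_width: -0.0004
grasp_force: 0.0
tip now [-298.8 -323.5  231.7] shift [ 190.4 -297.   121.6] turn 0.0054 t 2.43 F [0.41 0.12 0.08] w -0.0004
```

```bash
python3 -m creep '[[[1,22,-35,14,0.005],[1,44,-70,28,0.005],[1,66,-105,42,0.005],[1,88,-140,56,0.005],[1,110,-175,70,0.005],[1,132,-210,84,0.005],[1,154,-245,98,0.005],[1,175,-275,110,0.005],[1,190,-297,121,0.005],[1,190,-297,121,0.005]]]'; python3 go.py -85 -26 52
python3 - <<'E'
from h import *
out=[]
for n,(u,v) in(("top",(180,220)),("scene",(240,170))):
    f=cam(n)[0]["frame"]; out.append(cv2.resize(f[v:v+150,u:u+133],None,fx=3,fy=3))
cv2.imwrite("pics/a1.png",np.hstack(out))
E
```

```text
clock: 3.27
tool_pos: [0.4361, 0.0508, 0.1196]
tcp_rot: [-0.002, 0.997, 0.078, -0.0]
force: [-2.4, 0.1, -1.0]
gripper_width: 0.0
grasp_force: 0.0
tip now [-108.9  -24.2  108.6] shift [23.9  2.  56.6] turn 0.0011 t 3.27 F [-2.38  0.15 -1.04] w 0.0
```

View pics/a1.png

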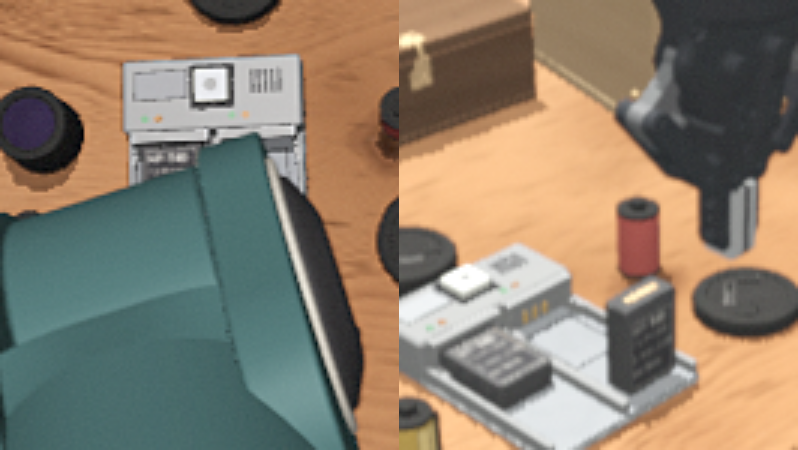

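```bash
python3 -m creep '[[[1,3,2,10,0.001],[1,6,2,20,0.001],[1,10,2,30,0.001],[1,14,2,40,0.001],[1,18,2,50,0.001],[1,20,2,56,0.001],[1,20,2,56,0.001],[1,20,2,56,0.001],[1,20,2,56,0.001],[1,20,2,56,0.001]]]'; python3 go.py -72 -26 52
python3 - <<'E'
from h import *
c=cam("scene");f=c[0]["frame"]; u,v=280,200; cv2.imwrite("pics/a2.png",cv2.resize(f[v:v+120,u:u+160],None,fx=5,fy=5))
E
```

```text
clock: 4.2
tool_pos: [0.455, 0.0457, 0.0657]
tcp_rot: [0.0, 0.997, 0.075, 0.0]
force: [-0.3, -0.4, 0.7]
gripper_width: 0.0004
grasp_force: 0.0
tip now [-91.  -32.3  54.7] shift [19.  -6.4  2.7] turn -0.0062 t 4.2 F [-0.32 -0.44  0.65] w 0.0004
```

View pics/a2.png

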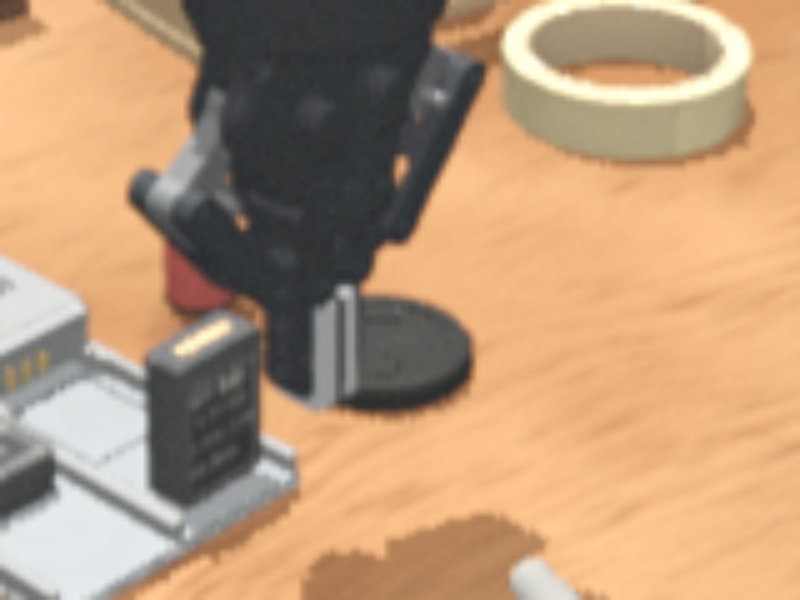

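```bash
python3 -m creep '[[[1,4,-6.5,2.5,-0.006],[1,8,-6.5,2.5,-0.006],[1,12,-6.5,2.5,-0.006],[1,16,-6.5,2.5,-0.006],[1,20,-6.5,2.5,-0.006],[1,23,-6.5,2.5,-0.006],[1,26,-6.5,2.5,-0.006],[1,29,-6.5,2.5,-0.006],[1,30,-6.5,2.5,-0.006],[1,30,-6.5,2.5,-0.006]]]'; python3 go.py -54 -26 52
python3 - <<'E'
from h import *
c=cam("scene");f=c[0]["frame"]; u,v=240,200; cv2.imwrite("pics/a3.png",cv2.resize(f[v:v+120,u:u+160],None,fx=5,fy=5))
E
```

```text
clock: 5.08
tool_pos: [0.4837, 0.0566, 0.0628]
tcp_rot: [-0.0, 0.997, 0.078, 0.0]
force: [-0.8, -0.1, -0.4]
gripper_width: 0.0002
grasp_force: 0.0
tip now [-60.9 -25.9  51.8] shift [ 6.9  0.1 -0.2] turn -0.0003 t 5.08 F [-0.84 -0.05 -0.36] w 0.0002
```

View pics/a3.png

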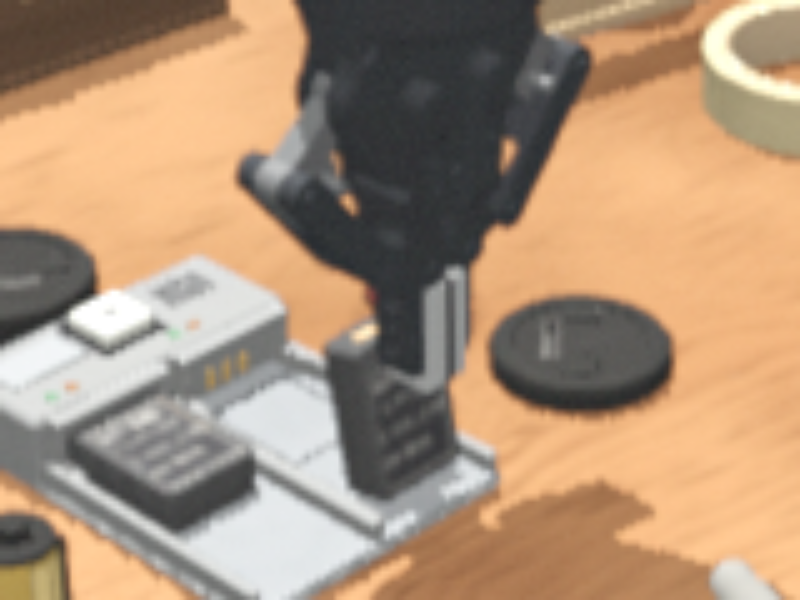

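The battery is tipping (top leaning towards the console, about (350,330) in the crop), with the fingertips against its upper part. Continue.

```bash
python3 -m creep '[[[1,3,0,0,0],[1,6,0,0,0],[1,9,0,0,0],[1,12,0,0,0],[1,12,0,0,0],[1,9,0,0,0],[1,0,0,0,0],[1,-14,0,0,0],[1,-26,0,0,0],[1,-26,0,0,0]]]'; python3 go.py -72 -26 14
python3 - <<'E'
from h import *
c=cam("scene");f=c[0]["frame"]; u,v=240,200; cv2.imwrite("pics/a4.png",cv2.resize(f[v:v+120,u:u+160],None,fx=5,fy=5))
E
```

```text
clock: 5.97
tool_pos: [0.455, 0.052, 0.0626]
tcp_rot: [0.0, 0.997, 0.078, -0.001]
force: [0.4, 0.6, -0.2]
gripper_width: -0.0002
grasp_force: 0.0
tip now [-90.1 -26.1  51.6] shift [18.1 -0.1 37.5] turn 0.0001 t 5.97 F [ 0.39  0.65 -0.22] w -0.0002
```

View pics/a4.png

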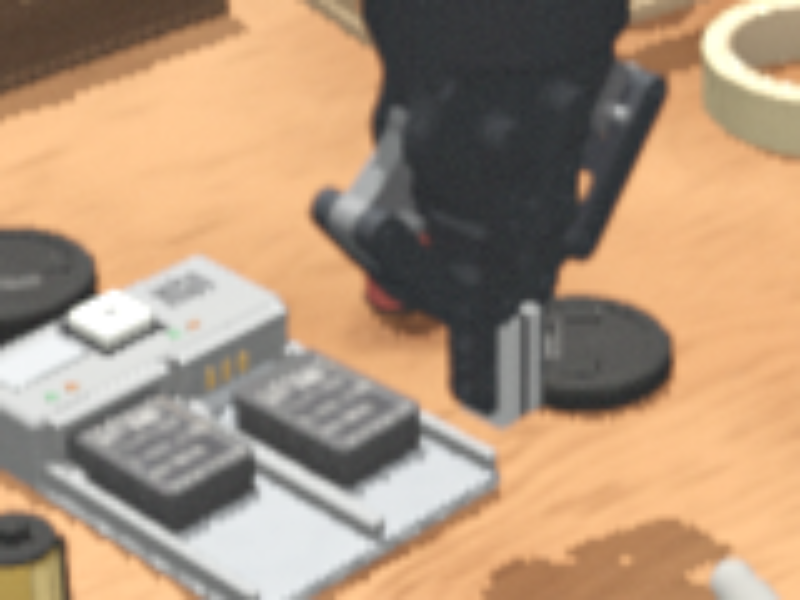

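```bash
python3 -m creep '[[[1,2,0,6,0],[1,4,0,12,0],[1,6,0,18,0],[1,8,0,24,0],[1,10,0,30,0],[1,12,0,34,0],[1,14,0,37,0],[1,16,0,37,0],[1,19,0,37,0],[1,19,0,37,0]]]'; python3 go.py -35 -25.5 14
```

```text
clock: 6.85
tool_pos: [0.4774, 0.0556, 0.026]
tcp_rot: [-0.0, 0.997, 0.078, 0.0]
force: [-1.1, 1.1, 0.1]
gripper_width: 0.0003
grasp_force: 0.0
tip now [-67.4 -25.9  15. ] shift [32.4 -0.4  1. ] turn -0.0003 t 6.85 F [-1.09  1.13  0.13] w 0.0003
```

```bash
python3 -m creep '[[[1,4,0,1,0],[1,8,0,1,0],[1,12,0,1,0],[1,16,0,1,0],[1,19,0,1,0],[1,22,0,1,0],[1,25,0,1,0],[1,27,0,1,0],[1,28,0,1,0],[1,28,0,1,0]]]'; python3 go.py -35 -25.5 14
python3 -m creep '[[[1,1,0,0,0],[1,2,0,0,0],[1,2.5,0,0,0],[1,3,0,0,0],[1,3.5,0,0,0],[1,4,0,0,0],[1,4,0,0,0],[1,4,0,0,0],[1,4,0,0,0],[1,4,0,0,0]]]'; python3 go.py -35 -25.5 14
python3 - <<'E'
from h import *
c=cam("scene");f=c[0]["frame"]; u,v=240,200; cv2.imwrite("pics/a5.png",cv2.resize(f[v:v+120,u:u+160],None,fx=5,fy=5))
E
```

```text
clock: 7.68
tool_pos: [0.5044, 0.0599, 0.0248]
tcp_rot: [-0.0, 0.997, 0.078, 0.0]
force: [0.6, -0.1, -0.3]
gripper_width: 0.0
grasp_force: 0.0
tip now [-40.  -25.9  13.8] shift [ 5.  -0.4 -0.2] turn -0.0002 t 7.68 F [ 0.6  -0.1  -0.29] w 0.0
clock: 8.52
tool_pos: [0.5082, 0.0605, 0.0248]
tcp_rot: [-0.0, 0.997, 0.078, -0.0]
force: [-0.3, -0.6, 0.9]
gripper_width: -0.0001
grasp_force: 0.0
tip now [-36.1 -25.9  13.8] shift [ 1.1 -0.4 -0.2] turn -0.0003 t 8.52 F [-0.27 -0.62  0.89] w -0.0001
```

View pics/a5.png

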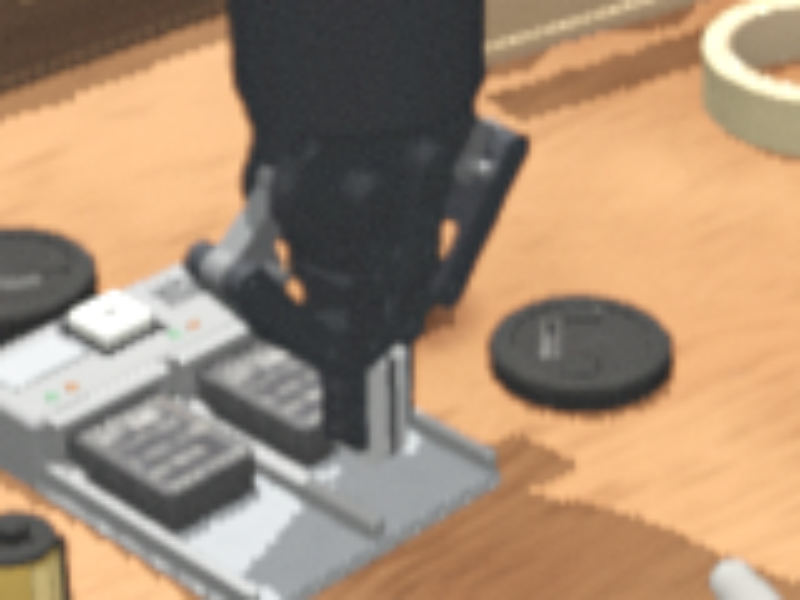

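```bash
python3 -m creep '[[[1,0.3,0,0,0],[1,0.6,0,0,0],[1,0.9,0,0,0],[1,1.2,0,0,0],[1,1.5,0,0,0],[1,1.8,0,0,0],[1,2,0,0,0],[1,2,0,0,0],[1,2,0,0,0],[1,2,0,0,0]]]'; python3 go.py -35 -25.5 14
```

```text
clock: 9.4
tool_pos: [0.5102, 0.0608, 0.0248]
tcp_rot: [-0.0, 0.997, 0.078, -0.0]
force: [0.4, 0.2, 0.8]
gripper_width: 0.0002
grasp_force: 0.0
tip now [-34.1 -25.9  13.8] shift [-0.9 -0.4 -0.2] turn -0.0002 t 9.4 F [0.38 0.21 0.81] w 0.0002
```

```bash
python3 -m creep '[[[1,0.3,0,0,0],[1,0.6,0,0,0],[1,0.9,0,0,0],[1,1.2,0,0,0],[1,1.5,0,0,0],[1,1.8,0,0,0],[1,2,0,0,0],[1,2,0,0,0],[1,2,0,0,0],[1,2,0,0,0]]]'; python3 go.py -35 -25.5 14
```

```text
clock: 10.23
tool_pos: [0.5119, 0.0611, 0.0247]
tcp_rot: [0.0, 0.997, 0.078, -0.0]
force: [-4.9, 0.6, 3.3]
gripper_width: 0.0002
grasp_force: 2.3
tip now [-32.4 -25.9  13.7] shift [-2.6 -0.4 -0.3] turn -0.0002 t 10.23 F [-4.94  0.57  3.26] w 0.0002
```

```bash
python3 -m creep '[[[1,0.3,0,0,0],[1,0.6,0,0,0],[1,0.9,0,0,0],[1,1,0,0,0],[1,1,0,0,0],[1,1,0,0,0],[1,1,0,0,0],[1,1,0,0,0],[1,1,0,0,0],[1,1,0,0,0]]]'; python3 go.py -35 -25.5 14
```

```text
clock: 11.07
tool_pos: [0.512, 0.0611, 0.0245]
tcp_rot: [0.0, 0.997, 0.078, -0.001]
force: [-10.4, -1.0, 6.7]
gripper_width: -0.0
grasp_force: 5.4
tip now [-32.3 -25.9  13.5] shift [-2.7 -0.4 -0.4] turn -0.0001 t 11.07 F [-10.45  -1.     6.73] w -0.0
```

Stiff contact: the battery is against the wall. Back off and rise.

```bash
python3 -m creep '[[[1,-3,0,0,0],[1,-8,0,0,0],[1,-14,0,0,0],[1,-20,0,-3,0],[1,-24,0,-12,0],[1,-24,0,-30,0],[1,-24,0,-50,0],[1,-24,0,-70,0],[1,-24,0,-80,0],[1,-24,0,-80,0]]]'; python3 go.py 54 0 60
python3 - <<'E'
from h import *
out=[]
for n,(u,v) in(("top",(200,220)),("scene",(230,200))):
    f=cam(n)[0]["frame"]; out.append(cv2.resize(f[v:v+110,u:u+100],None,fx=4,fy=4))
    print(n,[(np.round(r["point"],1),round(r["confidence"],2)) for r in env.spot_point(n,"battery_mid")[:3]])
cv2.imwrite("pics/a6.png",np.hstack(out))
E
```

```text
clock: 11.9
tool_pos: [0.4905, 0.0575, 0.1072]
tcp_rot: [0.0, 0.997, 0.078, 0.002]
force: [-0.2, 0.4, -0.4]
gripper_width: 0.0001
grasp_force: 0.0
tip now [-54.1 -26.1  96.2] shift [107.9 -26.2  36.6] turn -0.0004 t 11.9 F [-0.16  0.39 -0.39] w 0.0001
top [(array([257.6, 208.6]), 0.45)]
scene [(array([295.8, 280.2]), 0.23)]
```

View pics/a6.png

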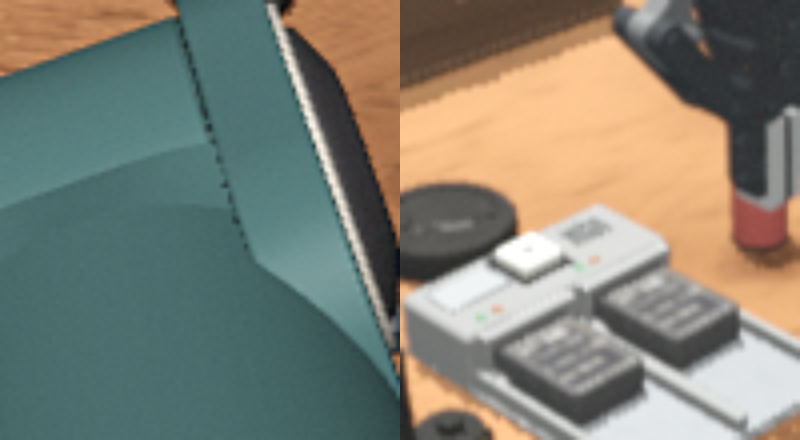

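The battery lies flat with its head under the lip, level with its neighbour. Now go above the key.

```bash
python3 -m creep '[[[1,15,-4,0,0],[1,30,-8,4,0],[1,45,-12,10,0],[1,60,-16,16,0],[1,75,-20,22,0],[1,90,-23,28,0],[1,102,-25,34,0],[1,107,-26,40,0],[1,107,-26,42,0],[1,107,-26,42,0]]]'; python3 -m creep '[[[1,0,0,0,0],[1,0,0,0,0],[1,0,0,0,0],[1,0,0,0,0],[1,0,0,0,0],[1,0,0,0,0],[1,0,0,0,0],[1,0,0,0,0],[1,0,0,0,0],[1,0,0,0,0]]]';python3 go.py 54 0 33
python3 - <<'E'
from h import *
c=cam("scene");f=c[0]["frame"]; u,v=200,180; cv2.imwrite("pics/a7.png",cv2.resize(f[v:v+120,u:u+160],None,fx=5,fy=5))
E
```

```text
clock: 12.93
tool_pos: [0.59, 0.0997, 0.0615]
tcp_rot: [-0.0, 0.997, 0.078, -0.001]
force: [-0.3, -0.0, 0.4]
gripper_width: -0.0001
grasp_force: 0.0
clock: 13.77
tool_pos: [0.5912, 0.0998, 0.0628]
tcp_rot: [-0.0, 0.997, 0.078, -0.0]
force: [-0.7, -0.1, -1.1]
gripper_width: -0.0004
grasp_force: 0.0
tip now [51.9  0.1 51.8] shift [ 2.1  0.1 18.8] turn -0.0002 t 13.77 F [-0.67 -0.12 -1.08] w -0.0004
```

View pics/a7.png

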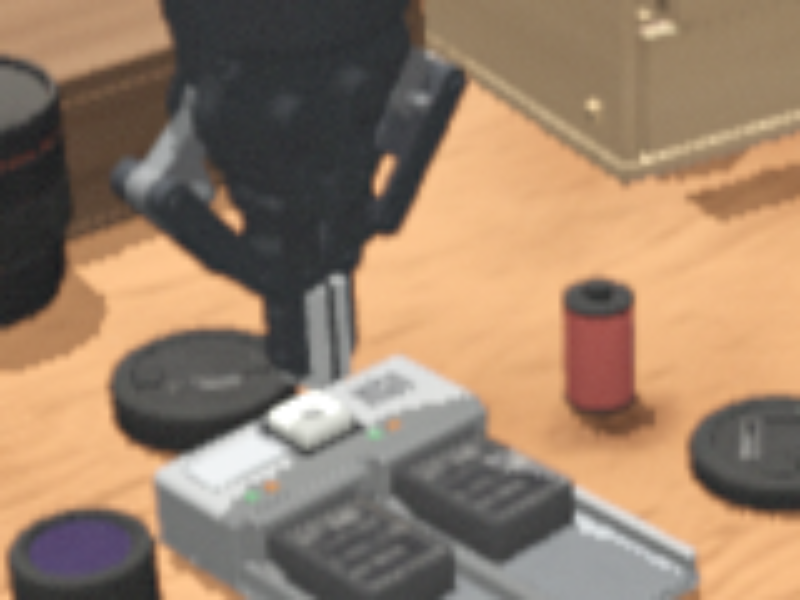

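```bash
python3 -m creep '[[[1,2,0,4,0],[1,2,0,8,0],[1,2,0,12,0],[1,2,0,15,0],[1,2,0,16.5,0],[1,2,0,17.5,0],[1,2,0,18.5,0],[1,2,0,19.2,0],[1,2,0,19.2,0],[1,2,0,19.2,0]]]'; python3 go.py 54 0 32.5
```

```text
clock: 14.65
tool_pos: [0.593, 0.1001, 0.0437]
tcp_rot: [-0.0, 0.997, 0.078, -0.0]
force: [-3.4, -1.6, 3.9]
gripper_width: -0.0
grasp_force: 2.0
tip now [53.8  0.1 32.7] shift [0.2 0.1 0.2] turn -0.0002 t 14.65 F [-3.42 -1.63  3.92] w -0.0
```

```bash
python3 -m creep '[[[1,0,0,0.4,0],[1,0,0,0.8,0],[1,0,0,1.2,0],[1,0,0,1.2,0],[1,0,0,1.2,0],[1,0,0,1.2,0],[1,0,0,1.2,0],[1,0,0,1.2,0],[1,0,0,1.2,0],[1,0,0,1.2,0]]]'; python3 go.py 54 0 32.5
```

```text
clock: 15.48
tool_pos: [0.5931, 0.1001, 0.0433]
tcp_rot: [0.0, 0.997, 0.078, 0.0]
force: [-9.4, -2.9, 19.6]
gripper_width: 0.0001
grasp_force: 9.7
tip now [53.9  0.1 32.3] shift [ 0.1  0.1 -0.2] turn -0.0002 t 15.48 F [-9.42 -2.92 19.63] w 0.0001
```

The key has bottomed (19.6 N, tip at 32.3 mm). Release.

```bash
python3 -m creep '[[[1,0,0,-1,0],[1,0,0,-4,0],[1,0,0,-10,0],[1,0,0,-20,0],[1,0,0,-35,0],[1,0,0,-55,0],[1,0,0,-75,0],[1,0,0,-90,0],[1,0,0,-90,0],[1,0,0,-90,0]]]'
python3 -m creep '[[[1,-20,10,-10,0],[1,-45,20,-20,0],[1,-70,40,-30,0],[1,-95,60,-40,0],[1,-120,80,-50,0],[1,-140,100,-60,0],[1,-155,120,-60,0],[1,-160,130,-60,0],[1,-160,130,-60,0],[1,-160,130,-60,0]]]'
python3 - <<'E'
from h import *
c=cam("scene");f=c[0]["frame"]; u,v=200,210; cv2.imwrite("pics/a8.png",cv2.resize(f[v:v+120,u:u+160],None,fx=5,fy=5))
E
```

```text
clock: 16.32
tool_pos: [0.5937, 0.1002, 0.1337]
tcp_rot: [-0.0, 0.997, 0.078, 0.001]
force: [0.4, -0.5, 0.0]
gripper_width: -0.0001
grasp_force: 0.0
clock: 17.15
tool_pos: [0.4551, -0.0533, 0.1922]
tcp_rot: [-0.0, 0.997, 0.077, -0.0]
force: [-0.1, 1.2, -0.2]
gripper_width: -0.0001
grasp_force: 0.0
```

View pics/a8.png

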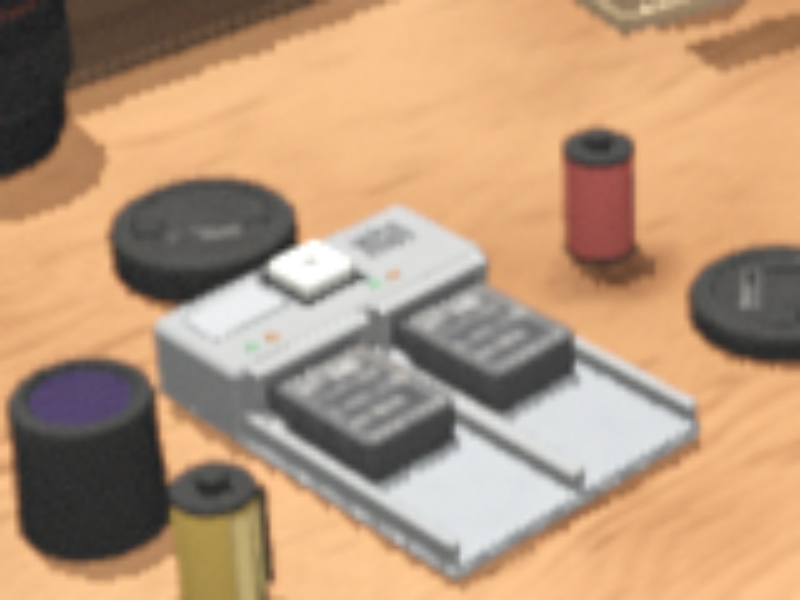

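The battery is home at about (490,340) in the crop, in line with its neighbour. The key is up at (312,268) and nothing else has moved.

```bash
python3 -c "
from bench import env
print(env.sign_off())"
```

```text
the job is handed in; nothing more can be done
None
```

The battery was toppled flat into the right bay and pushed home against the contacts, the start key was pressed to the bottom and sprang back up, and the job was handed in after about 17 s of the 56 s; no verdict came back.

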